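# Rack the slide tray and hold the slide warmer open

### The arm

A 7-joint arm with a two-finger parallel gripper is mounted at the origin on the work surface. World frame = base frame: x ahead of the robot, y to its left, z up, the work surface at z = 0. Lengths are in m, angles in degrees, forces in N, time in s.
With the tool pointing down it reaches from about 0.35 to 0.775 m from the base axis. Payload 3.1 kg.
Tool frame: the origin (TCP) lies midway between the tips of the shut fingers; the grasp point (between the pads) lies 19 mm behind it; z points along the fingers, y is the direction in which the jaws open and shut (so a half turn about z gives the same grasp; the last joint's range is limited). The gripper opens to 85 mm and grips with 20 to 120 N. Pads are 22 mm wide; open, the fingers measure 114 mm over their backs; the gripper's body (76 mm by 85 mm) begins 54 mm behind the grasp point. The pads swing forward as they close: fully open they stand 13 mm farther back than shut.
Start: joints at [67.454, 17.813, 0.802, 86.603, -0.252, 75.585, -1.558], TCP at [0.19, -0.516, 0.21] pointing down, gripper open.
Joint ranges: [-154.91, 154.91], [-16.99, 109.72], [-72.82, 74.43], [7.12, 147.25], [-82.49, 262.49], [11.32, 116.49], [-174.64, 174.64]. Speed limits (degrees/s): [159.86, 159.86, 180, 180, 180, 180, 180].

### API

Orientations are given as a 3x3 rotation matrix whose columns are the frame's x, y, z axes.
In Python, from bench import status, optics, ticket gives the robot as it stands.
- The arm moves only by the tool play_rows, never from a script. Its argument "targets" is a list of rows, each a list of 7 numbers: the shift along the tool's x, y, z in m, then the turn, a rotation vector about the tool's x, y, z in degrees, then the closure, from 0 (fully open) to 1 (shut). In form: [[x, y, z, wx, wy, wz, jaw], ...]. A call has 1 to 20 rows; each row is the pose to reach, as a shift and turn from the pose measured when the call began, along the tool's axes at that moment; what a row does not reach only later rows make up. A row lasts 1/12 s, in which the tool goes at most 41.7 mm and 7.16 degrees, less where a joint would pass 70% of its speed; a pose out of reach is approached as far as the arm can. A call with a gripper value outside its range is refused whole. The fingers move at their own pace and stop on an object; "squeeze" is the grip in N (left out, the last holds). Time passes only in rows, so rows that repeat a pose let the fingers close. It gives the time, the measured TCP pose, the force and the opening at its end, in the units of the state.
- status.sense(): the state, without advancing time (a new reading comes with each control period).
- optics.read_camera(name): name is "scene" or "top" or "wrist"; returns a dict with "pixels" (480x640x3 uint8, blue, green, red), "fovy" (degrees; the focal length in pixels is half the picture's height over the tangent of half this angle, whatever the lens; pixels are square), "cx", "cy" (the principal point, pixels), "D" ([k1, k2, p1, p2, k3] as OpenCV has them; the pictures are not rectified), "xyz" and "attitude" of the camera in the world. Camera axes: x right, y down, z forward; pixel columns grow to the right and rows downward; lengths in m; the calibration is good to about 2 mm. A picture is of the moment at which its call begins. There is no depth.
- ticket.sign_off(): hands the job in, once; it reports no verdict.
The state is a dict: "time_s": time; "joint_positions": joint angles; "joint_velocities": joint speeds; "joint_torque": joint torques, N m; "tcp_pos": TCP position; "orientation": TCP orientation; "contact_force": force on the tool from outside, world axes, zero at the start; "ft_torque": the same for the moment, N m; "finger_gap": finger opening in m.
Only numpy, scipy, OpenCV 4.12 (cv2) and the standard library are available. Lean on these libraries where they do the work, as an engineer would, in place of code of your own. Each camera call takes 0.05 s, during which the arm holds its last target. There are 200 camera calls.

### The job

Take the blue slide tray that lies on the closed lid of the slide warmer by its black grip and, keeping it level, slide it fully home into the free top slot of the tray rack. Then raise the warmer's lid by its bar handle and hold it open at 60 degrees so that I can reach in with both hands: the lid falls shut by itself, so finish while you are still holding it there. Leave the other trays and everything else on the bench where they are.

Things in the scene. Friction and masses are not known exactly. Their poses are not given: they have to be found in the camera images.
- tray_grip (a point): Centre of the upright black fin by which the loose blue slide tray (about 150 g, on the warmer's lid at the start) is gripped: fin 36 mm long (tray x), 12 mm thick (y), top 12 mm above this point; the tray's underside is 26 mm below it. Fin stands on a tab 34 mm wide, 5 mm thick. Axes are the tray's: x from fin to plate, z up. At the start the fin is on the robot's side.
- tray_plate (a point): Centre of the underside of that tray's plate: 84 mm (x) by 96 mm (y), 5 mm thick, carrying three glass slides. It is 62.5 mm along the tray's +x from the fin's centre, the leading edge 104.5 mm.
- rack: Aluminium tray rack, fixed, open towards the robot (-x), about 100 x 125 mm, 124 mm high. Three levels of white runners 46 mm apart; the two lower slots hold trays, the top one is free. Runners catch 10 mm of a tray's side edges from below and above, so a tray goes in level, from the front only. Origin under its middle.
- slot_mouth (a point): Middle of the free top slot's mouth, level with the runners on which the tray's underside slides; x points into the slot, y across, z up. Slot 101 mm wide, 9.5 mm high, end stop 84.7 mm behind the mouth. Its side plates flare out about 6 mm in the 14 mm before the mouth; the upper runners slope up at the mouth.
- slot_home (a point): Where the fin's centre (tray_grip) is when the tray is fully home against the stop of the top slot: 20 mm in front of the mouth and 26 mm above the runners. Fin and tab stay outside the rack. Axes as slot_mouth.
- lid_bar (a point): Middle of the black round bar handle along the front of the warmer's lid: 12 mm in diameter, 116 mm long (y), fixed at its ends, 45 mm in front of the lid's edge, with room for a finger behind it. Axes turn with the lid: shut, x points level from bar to hinge, y along the bar, z up, and the bar is 114 mm above the bench.
- lid_hinge (a point): Middle of the lid's hinge line, on the back upper edge of the fixed slide warmer (white box 180 mm deep, 240 wide, 92 high, panel in front); does not move with the lid. y along the hinge, x away from the robot, z up. In the lid's own frame the bar is 225 mm in front of the hinge line (-x) and 22 mm above it.
- lid (a joint): Opening angle of the warmer's aluminium lid (0.5 to 0.8 kg, 180 x 240 mm, 14 mm thick, its top 106 mm above the bench when shut), rad: 0 shut, grows as the bar goes up, stop at 1.4; 60 degrees is 1.047. It hinges freely and falls shut from every angle when let go.
- tray_low: Loaded blue slide tray in the rack's lowest slot, leave alone. Origin under the centre of its plate.
- tray_mid: Loaded blue slide tray in the rack's middle slot, leave alone; its grip's top is 8 mm below the runners of the top slot. Origin under the centre of its plate.
- reagent: Amber bottle, 52 mm in diameter, 110 mm high, to the left; leave alone. Origin under its centre.
- ethanol: White bottle with blue cap, 60 mm in diameter, 150 mm high, to the left; leave alone. Origin under its centre.
- jar: Violet staining jar with white lid, 62 x 68 mm, 99 mm high, to the right; leave alone. Origin under its centre.
- petri: Petri dish, 92 mm in diameter, 17 mm high, at the front of the bench; leave alone. Origin under its centre.
- slide_box: Green slide storage box, 172 x 92 mm, 38 mm high, to the right; leave alone. Origin under its centre.
- oil: Small amber oil bottle, 32 mm in diameter, 60 mm high, to the left; leave alone. Origin under its centre.
There are look-alikes about, which are no part of the job. Leave any brown look-alike of the part that bears tray_grip alone. What is shaped like the rack but pink is not meant.

How it is judged:
By the outcome, as a careful person would: the job done as asked, in the order asked, and still so for the second after the job is handed in, while the arm keeps its last pose, push and grip.
It also fails if it takes over 70 s, if anything falls off the work surface, if the arm or the gripper's body presses on something with over 40 N, if the wrist force passes 120 N, or if a joint passes its speed limit or range.

## Working session

There is one attempt and no reset: what is moved stays moved. The work goes in short steps, Python scripts to look and compute and a tool call to move; the robot and the scene stay as the last step left them, time stands still between calls to the robot, and variables do not carry over. Pictures are saved under pics/ and viewed, about 8 in all and at most 12, crops included, and the job is handed in when it is done.

Besides the shell and the picture viewer there is one more tool, called after ">>>" by a JSON object that holds its "method" and its "body", one argument or row to a line. play_rows: Moves the arm, as the interface text tells. Its arguments: {"type":"object","properties":{"targets":{"type":"array"},"squeeze":{"type":"number"}},"required":["targets"]}

```bash
mkdir -p pics; ls
python3 - <<'E'
from bench import status, optics
import cv2,numpy as np
s=status.sense(); print({k:np.round(v,3).tolist() for k,v in s.items()})
for n in("scene","top"):
    c=optics.read_camera(n); cv2.imwrite(f"pics/{n}0.png",c["pixels"])
    print(n,c["fovy"],c["cx"],c["cy"],c["D"],c["xyz"],np.round(c["attitude"],4).tolist())
E
```

```text
pics
{'time_s': 0.0, 'joint_positions': [67.453, 17.86, 0.803, 86.693, -0.254, 75.584, -1.558], 'joint_velocities': [-0.059, -0.016, -0.076, -0.125, 0.076, 0.054, -0.132], 'joint_torque': [0.0, -37.992, 0.146, -23.059, 0.012, 0.014, 0.0], 'tcp_pos': [0.189, -0.516, 0.209], 'orientation': [[0.939, 0.345, -0.001], [0.345, -0.939, 0.002], [-0.0, -0.002, -1.0]], 'contact_force': [-0.34, -1.255, -0.34], 'ft_torque': [0.019, 0.01, -0.003], 'finger_gap': 0.086}
scene 49.33661558657398 325.8109692339835 235.86068809883855 [0.0044218 0.        0.        0.        0.       ] [ 1.14458258 -0.57337518  0.91259112] [[0.6398, 0.5133, -0.572], [0.7683, -0.4458, 0.4593], [-0.0193, -0.7333, -0.6796]]
top 48.796833330078556 327.91406015964503 242.1607042483216 [-0.07370609  0.          0.          0.          0.        ] [0.19994083 0.00517885 1.54031356] [[-0.0008, -0.9819, 0.1892], [-0.9998, -0.0026, -0.0177], [0.0179, -0.1891, -0.9818]]
```

View pics/scene0.png

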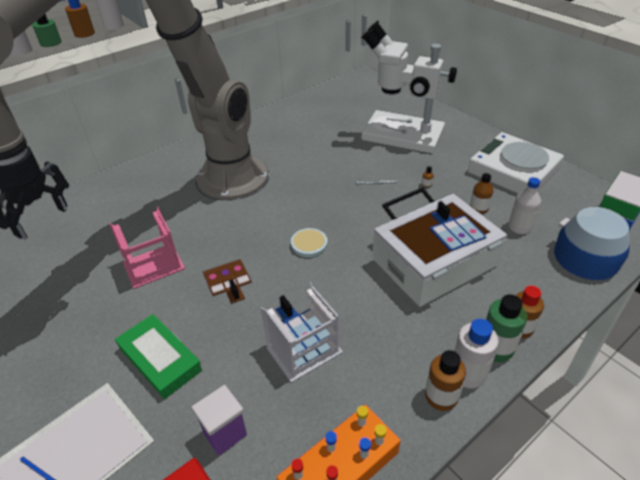

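View pics/top0.png

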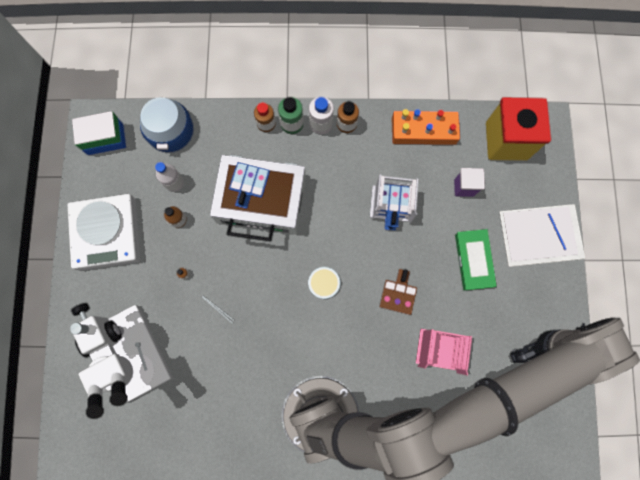

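The scene view shows the warmer at (440,245) with the tray on its lid at (458,228), the rack at (300,330), a pink rack at (148,245) and a brown tray at (230,280). In the top view the loose tray's fin is at about (243,198), with the bar at (250,235) and the rack at (395,200).

Things that could be mistaken for the loose tray's fin, by top-view pixel:
- The blue tray on the lid, (243,198): this is the one I want.
- The blue tray in the rack, (392,220): middle tray, leave alone.
- The brown tray, (403,275): look-alike, leave alone.

The pink rack at (445,350) isn't the rack meant; the aluminium one at (395,200) is. I'll check these in close crops.

```bash
cat > h.py <<'E'
import numpy as np,cv2
from bench import optics,status
def K(c):
    f=c["pixels"].shape[0]/2/np.tan(np.radians(c["fovy"]/2)); return np.array([[f,0,c["cx"]],[0,f,c["cy"]],[0,0,1]])
def ray(c,uv):
    p=cv2.undistortPoints(np.float64(uv).reshape(-1,1,2),K(c),np.float64(c["D"])).reshape(-1,2)
    return np.c_[p,np.ones(len(p))]@np.array(c["attitude"]).T
def atz(c,uv,z):
    d=ray(c,uv); o=np.array(c["xyz"]); return o+d*((z-o[2])/d[:,2])[:,None]
def proj(c,P):
    R=np.array(c["attitude"]); q=(np.float64(P).reshape(-1,3)-c["xyz"])@R
    return cv2.projectPoints(q,np.zeros(3),np.zeros(3),K(c),np.float64(c["D"]))[0].reshape(-1,2)
def tri(obs):
    A=np.zeros((3,3));b=np.zeros(3)
    for c,uv in obs:
        d=ray(c,uv)[0];d/=np.linalg.norm(d);M=np.eye(3)-np.outer(d,d);A+=M;b+=M@c["xyz"]
    return np.linalg.solve(A,b)
def crop(c,u0,v0,w,h,s,name,marks=()):
    im=cv2.resize(c["pixels"][v0:v0+h,u0:u0+w],None,fx=s,fy=s,interpolation=cv2.INTER_CUBIC)
    for k in range(0,w,10): cv2.line(im,(k*s,0),(k*s,6 if (u0+k)%50 else 14),(0,255,255),1); 
    for k in range(0,h,10): cv2.line(im,(0,k*s),(6 if (v0+k)%50 else 14,k*s),(0,255,255),1)
    for m in marks: cv2.circle(im,(int((m[0]-u0+.5)*s),int((m[1]-v0+.5)*s)),2,(0,255,0),-1)
    if name: cv2.imwrite("pics/"+name,im)
    return im
E
python3 - <<'E'
from h import *
c=optics.read_camera("top")
a=crop(c,200,145,110,100,7,None)
cv2.imwrite("pics/a1.png",cv2.resize(a,(770,700))[:600] if 0 else crop(c,205,150,105,95,6,None))
b=crop(c,365,170,60,65,9,None); 
a=crop(c,205,150,105,95,4,None); b=crop(c,365,165,65,70,5,None)
H=max(a.shape[0],b.shape[0]); pad=lambda i:cv2.copyMakeBorder(i,0,H-i.shape[0],0,0,cv2.BORDER_CONSTANT)
cv2.imwrite("pics/a1.png",np.hstack([pad(a),pad(b)])); print(a.shape,b.shape)
E
```

```text
(380, 420, 3) (350, 325, 3)
```

View pics/a1.png

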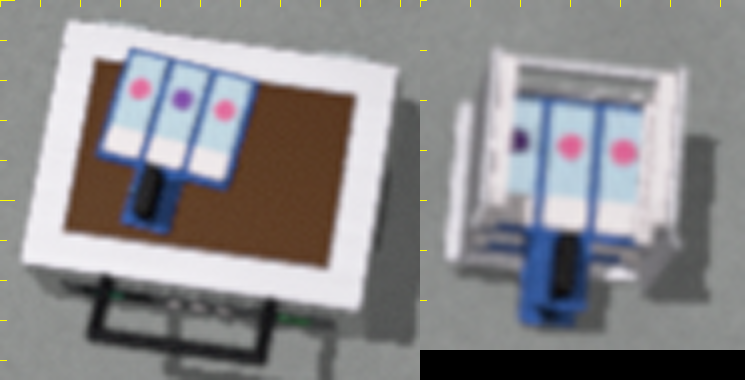

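The left crop shows the blue tray on the lid, with its black fin at about (242,198) and the bar from (228,234) to (271,240). The right crop shows the aluminium rack with its blue mid tray; the top slot is empty. So the choice is confirmed.

Run:
```python
from h import *
c=optics.read_camera("top"); np.set_printoptions(precision=4,suppress=True)
A=lambda P:np.array(P)/4+[204.5,149.5]
B=lambda P:(np.array(P)-[420,0])/5+[364.5,164.5]
t=atz(c,A([(130,48),(98,157),(230,188),(257,82)]),.111)
print("tray",t, np.linalg.norm(np.diff(t[[0,1,2,3,0]],axis=0),axis=1),t.mean(0))
x=(t[0]+t[3]-t[1]-t[2])/2; print("yaw",np.degrees(np.arctan2(x[1],x[0]))); 
x/=np.linalg.norm(x); print("fin pred",t.mean(0)-.0625*x)
print("fin top",atz(c,A([(155,167),(147,220),(150,193)]),.144))
l=atz(c,A([(68,20),(398,68),(360,310),(22,265)]),.106); print("lid",l,np.linalg.norm(np.diff(l[[0,1,2,3,0]],axis=0),axis=1))
b=atz(c,A([(92,338),(265,360)]),.114); print("bar",b,b.mean(0),np.linalg.norm(b[1]-b[0]),np.degrees(np.arctan2(*(b[0]-b[1])[[1,0]]))-90)
print("rack",atz(c,B([(495,48),(686,68),(680,245)]),.124)); 
print("midfin",atz(c,B([(566,233),(563,298)]),.016+.046+.026-.0))
```

```text
tray [[0.7077 0.2372 0.111 ]
 [0.6272 0.2569 0.111 ]
 [0.6049 0.1637 0.111 ]
 [0.6826 0.1465 0.111 ]] [0.0828 0.0959 0.0796 0.0941] [0.6556 0.2011 0.111 ]
yaw -13.111303514685439
fin pred [0.5947 0.2152 0.111 ]
fin top [[0.6103 0.2117 0.144 ]
 [0.5728 0.216  0.144 ]
 [0.5919 0.2146 0.144 ]]
lid [[0.7305 0.2831 0.106 ]
 [0.6951 0.0471 0.106 ]
 [0.5189 0.072  0.106 ]
 [0.5504 0.308  0.106 ]] [0.2386 0.1779 0.2381 0.1818]
bar [[0.4969 0.2558 0.114 ]
 [0.4818 0.1364 0.114 ]] [0.4893 0.1961 0.114 ] 0.12034001785753116 -7.21779185747377
rack [[ 0.6677 -0.1653  0.124 ]
 [ 0.6568 -0.2728  0.124 ]
 [ 0.5543 -0.2658  0.124 ]]
midfin [[ 0.57   -0.2078  0.088 ]
 [ 0.5322 -0.2052  0.088 ]]
```

```bash
cat >> h.py <<'E'
from scipy.spatial.transform import Rotation as Ro
def down(yaw,tilt=0):
    "tool z down (tilted by tilt deg towards world heading given later), tool x heading yaw"
    y=np.radians(yaw); x=np.array([np.cos(y),np.sin(y),0]); z=np.array([0,0,-1.]); return np.c_[x,np.cross(z,x),z]
def rel(p,R):
    s=status.sense(); R0=np.array(s["orientation"]); 
    d=R0.T@(np.array(p)-s["tcp_pos"]); w=Ro.from_matrix(R0.T@R).as_rotvec(degrees=True)
    print("rel",np.round(d,4).tolist(),np.round(w,2).tolist(),"rows>=",round(np.linalg.norm(d)/.0417,1),round(np.linalg.norm(w)/7.16,1))
E
python3 - <<'E'
from h import *
rel([.43,-.215,.33],down(-4))
E
```

```text
rel [0.3296, -0.1997, -0.1205] [-0.08, 0.02, 24.16] rows>= 9.7 3.4
```

>>> {"method": "play_rows", "body": {
  "targets": [
    [0.1,-0.06,-0.06,0,0,8,0],
    [0.33,-0.2,-0.12,0,0,24,0],
    [0.33,-0.2,-0.12,0,0,24,0],
    [0.33,-0.2,-0.12,0,0,24,0],
    [0.33,-0.2,-0.12,0,0,24,0],
    [0.33,-0.2,-0.12,0,0,24,0],
    [0.33,-0.2,-0.12,0,0,24,0],
    [0.33,-0.2,-0.12,0,0,24,0],
    [0.33,-0.2,-0.12,0,0,24,0],
    [0.33,-0.2,-0.12,0,0,24,0],
    [0.33,-0.2,-0.12,0,0,24,0],
    [0.33,-0.2,-0.12,0,0,24,0],
    [0.33,-0.2,-0.12,0,0,24,0],
    [0.33,-0.2,-0.12,0,0,24,0]
  ]
}}

```text
time_s: 1.37
tcp_pos: [0.4291, -0.2161, 0.3289]
orientation: [[0.998, -0.07, -0.002], [-0.07, -0.998, 0.001], [-0.002, -0.001, -1.0]]
contact_force: [0.3, -0.5, -0.1]
finger_gap: 0.0855
```

Run:
```python
from h import *
np.set_printoptions(precision=4,suppress=True)
s=status.sense(); print(s["time_s"],s["tcp_pos"],s["joint_positions"])
c=optics.read_camera("wrist"); print(c["xyz"],c["attitude"],c["fovy"])
cv2.imwrite("pics/w1.png",c["pixels"])
import pickle; pickle.dump(c,open("w1.pkl","wb"))
```

```text
1.3667 [ 0.4291 -0.2161  0.3289] [ 35.4705   8.1723 -12.5725  82.4154   1.7678  89.746  -71.01  ]
[ 0.5064 -0.2231  0.4925] [[-0.0684 -0.9499 -0.3048]
 [-0.9977  0.0648  0.0219]
 [-0.0011  0.3056 -0.9521]] 71.92896754714931
```

View pics/w1.png

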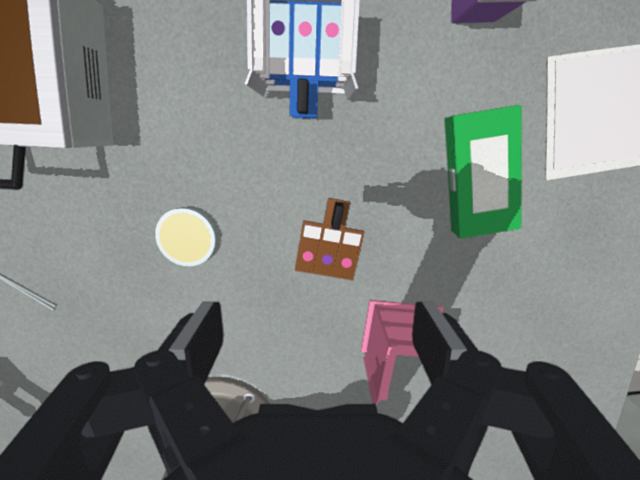

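The wrist view shows the rack at about (305,50) with the mid tray's fin at (303,95), the brown tray at (330,240), the pink rack at (400,330) and the petri dish at (186,236). Next I'll crop the rack.

Run:
```python
from h import *
import pickle; c=pickle.load(open("w1.pkl","rb"))
crop(c,235,0,135,125,5,"w1c.png")
```

```text
(no output)
```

View pics/w1c.png

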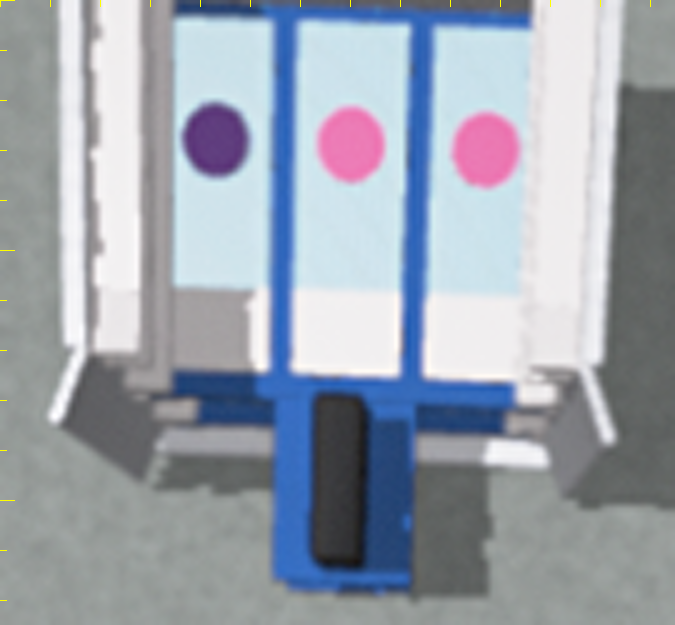

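The crop shows the plate tops and flares: the mouth corners are near (248.6,69) left and (353,72) right, and the mid fin top is centred at (302,96). Next I'll get the heights from the scene camera.

Run:
```python
from h import *
import pickle; c=pickle.load(open("w1.pkl","rb")); np.set_printoptions(precision=4,suppress=True)
W=lambda P:np.array(P)/5+[234.6,-.4]
print("outer L far,near, R far,near, flare tips L R\n",atz(c,W([(60,0),(68,345),(620,0),(598,362),(55,420),(610,440)]),.124))
for z in(.096,.100,.104): print("midfin top far,near",z,atz(c,W([(338,395),(338,567)]),z)[:,:2].ravel())
s=optics.read_camera("scene"); pickle.dump(s,open("s1.pkl","wb"))
crop(s,255,278,95,105,6,"s1c.png")
```

```text
outer L far,near, R far,near, flare tips L R
 [[ 0.6392 -0.1628  0.124 ]
 [ 0.5771 -0.157   0.124 ]
 [ 0.6314 -0.2713  0.124 ]
 [ 0.5663 -0.2643  0.124 ]
 [ 0.5632 -0.1526  0.124 ]
 [ 0.5513 -0.2661  0.124 ]]
midfin top far,near 0.096 [ 0.568  -0.2101  0.5322 -0.2072]
midfin top far,near 0.1 [ 0.5674 -0.2102  0.5319 -0.2074]
midfin top far,near 0.104 [ 0.5667 -0.2103  0.5317 -0.2075]
```

View pics/s1c.png

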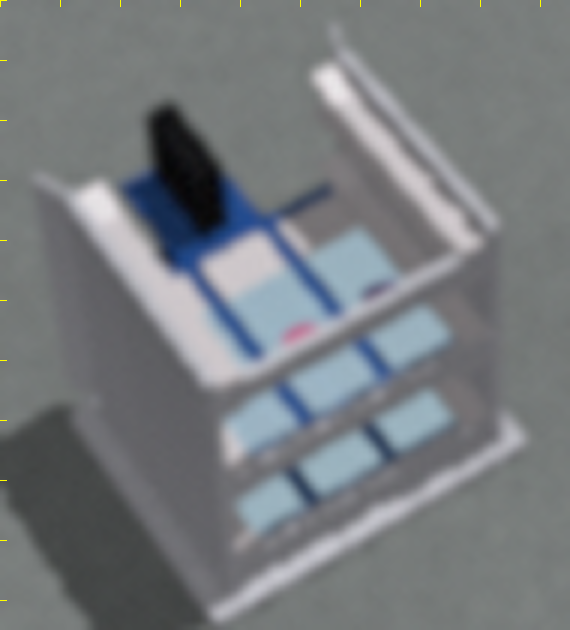

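The scene crop shows the rack from behind with the top slot free (back stop bar across the top), the mid fin top at about (282,296) and the left upper runner's front end at about (309,290).

Run:
```python
from h import *
import pickle; c=pickle.load(open("w1.pkl","rb"));s=pickle.load(open("s1.pkl","rb")); np.set_printoptions(precision=4,suppress=True)
W=lambda P:np.array(P)/5+[234.6,-.4]
S=lambda P:np.array(P)/6+[254.6,277.6]
for n,a,b in[("fin near top",(338,565),(162,105)),("fin far top",(340,397),(212,170)),("flareL tip top",(55,420),(335,28)),("flareR tip",(610,440),(40,178)),("runnerL front",(118,350),(325,72)),("runnerR front",(560,350),(92,195))]:
    print(n,tri([(c,W(a)),(s,S(b))]))
# predicted scene pixels in the crop for rack top/base
yaw=np.radians(-5.7);x=np.array([np.cos(yaw),np.sin(yaw),0]);y=np.array([-x[1],x[0],0]);z=np.array([0,0,1.])
m=np.array([.5717,-.2107,0])
for n,P in[("midfin near/far top if zm=.108",[m-.038*x+.1*z,m-.002*x+.1*z]),("flare tips",[m-.014*x+.0625*y+.124*z,m-.014*x-.0625*y+.124*z]),("back top corners",[m+.085*x+.0565*y+.124*z,m+.085*x-.0565*y+.124*z]),("base back",[m+.085*x+.0565*y,m+.085*x-.0565*y])]:
    print(n,((proj(s,P)-[254.6,277.6])*6).round(0).tolist())
```

```text
fin near top [ 0.5335 -0.2056  0.0946]
fin far top [ 0.5682 -0.2094  0.095 ]
flareL tip top [ 0.564  -0.1513  0.1204]
flareR tip [ 0.5523 -0.2654  0.1208]
runnerL front [ 0.5766 -0.1657  0.1193]
runnerR front [ 0.5698 -0.2563  0.1213]
midfin near/far top if zm=.108 [[153.0, 98.0], [208.0, 166.0]]
flare tips [[343.0, 15.0], [18.0, 180.0]]
back top corners [[495.0, 212.0], [191.0, 379.0]]
base back [[497.0, 439.0], [218.0, 603.0]]
```

Run:
```python
from h import *
rel([.56,.215,.25],down(-13))
```

```text
rel [0.1004, -0.4391, 0.0793] [-0.06, 0.12, 8.96] rows>= 11.0 1.3
```

>>> {"method": "play_rows", "body": {
  "targets": [
    [0.02,-0.1,0.01,0,0,3,0],
    [0.1,-0.44,0.08,0,0,9,0],
    [0.1,-0.44,0.08,0,0,9,0],
    [0.1,-0.44,0.08,0,0,9,0],
    [0.1,-0.44,0.08,0,0,9,0],
    [0.1,-0.44,0.08,0,0,9,0],
    [0.1,-0.44,0.08,0,0,9,0],
    [0.1,-0.44,0.08,0,0,9,0],
    [0.1,-0.44,0.08,0,0,9,0],
    [0.1,-0.44,0.08,0,0,9,0],
    [0.1,-0.44,0.08,0,0,9,0],
    [0.1,-0.44,0.08,0,0,9,0],
    [0.1,-0.44,0.08,0,0,9,0],
    [0.1,-0.44,0.08,0,0,9,0],
    [0.1,-0.44,0.08,0,0,9,0]
  ]
}}

```text
time_s: 2.72
tcp_pos: [0.5605, 0.2131, 0.2495]
orientation: [[0.973, -0.23, -0.001], [-0.23, -0.973, -0.0], [-0.001, 0.001, -1.0]]
contact_force: [0.0, 0.1, 0.6]
finger_gap: 0.0858
```

Run:
```python
from h import *
np.set_printoptions(precision=4,suppress=True)
s=status.sense(); print(s["time_s"],s["tcp_pos"],s["joint_positions"])
c=optics.read_camera("wrist"); print(c["xyz"])
cv2.imwrite("pics/w2.png",cv2.resize(c["pixels"],(800,600)))
import pickle; pickle.dump(c,open("w2.pkl","wb"))
```

```text
2.7167 [0.5605 0.2131 0.2495] [  -4.4659   25.3712  -27.6988   72.9828   11.5307   84.4269 -134.2616]
[0.6358 0.1939 0.4132]
```

View pics/w2.png

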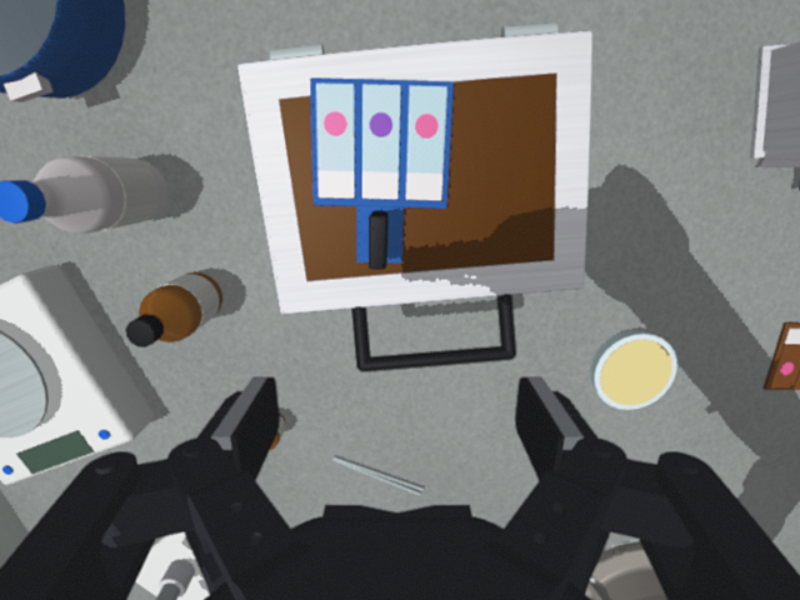

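The view shows the tray plate with corners (311,79) to (447,208) and the fin from (378,212) to (378,267), both in the 800-wide image. The bar runs from (363,364) to (512,353).

Run:
```python
from h import *
import pickle; c=pickle.load(open("w2.pkl","rb")); np.set_printoptions(precision=4,suppress=True)
A=lambda P:np.array(P)*.8-.1
t=atz(c,A([(311,79),(314,204),(447,208),(453,83)]),.111)
print("tray", np.linalg.norm(np.diff(t[[0,1,2,3,0]],axis=0),axis=1),t.mean(0))
x=(t[0]+t[3]-t[1]-t[2])/2;y=(t[0]+t[1]-t[2]-t[3])/2; print("yaw",np.degrees(np.arctan2(x[1],x[0])),np.degrees(np.arctan2(y[1],y[0]))-90); 
x/=np.linalg.norm(x); print("fin pred",t.mean(0)-.0625*x)
f=atz(c,A([(378,212),(378,267)]),.144);print("fin top",f,f.mean(0))
l=atz(c,A([(240,65),(591,33),(584,290),(282,313)]),.106); print("lid",l,np.linalg.norm(np.diff(l[[0,1,2,3,0]],axis=0),axis=1))
b=atz(c,A([(363,364),(512,353)]),.114); print("bar",b,b.mean(0),np.linalg.norm(b[1]-b[0]),np.degrees(np.arctan2(*(b[0]-b[1])[[1,0]]))-90)
y=b[0]-b[1];y/=np.linalg.norm(y);e=l[:2].mean(0);print("hinge from lid back",e, "bar->",b.mean(0)+.225*np.array([y[1],-y[0],0]))
```

```text
tray [0.0818 0.0954 0.0821 0.0944] [0.6543 0.2006 0.111 ]
yaw -14.466720841810904 -14.84227974717956
fin pred [0.5938 0.2162 0.111 ]
fin top [[0.6136 0.2115 0.144 ]
 [0.5785 0.2202 0.144 ]] [0.5961 0.2158 0.144 ]
lid [[0.7272 0.2809 0.106 ]
 [0.6934 0.0478 0.106 ]
 [0.5162 0.0717 0.106 ]
 [0.5518 0.3067 0.106 ]] [0.2355 0.1787 0.2377 0.1773]
bar [[0.498  0.2539 0.114 ]
 [0.4802 0.1363 0.114 ]] [0.4891 0.1951 0.114 ] 0.11898809982995828 -8.619551951843547
hinge from lid back [0.7103 0.1644 0.106 ] bar-> [0.7115 0.1614 0.114 ]
```

Run:
```python
from h import *
rel([.595,.216,.116],down(-14.3))
```

```text
rel [0.0329, -0.0108, 0.1338] [0.01, 0.03, 1.01] rows>= 3.3 0.1
```

>>> {"method": "play_rows", "body": {
  "targets": [
    [0.033,-0.011,0.03,0,0,1,0],
    [0.033,-0.011,0.06,0,0,1,0],
    [0.033,-0.011,0.08,0,0,1,0],
    [0.033,-0.011,0.1,0,0,1,0],
    [0.033,-0.011,0.115,0,0,1,0],
    [0.033,-0.011,0.125,0,0,1,0],
    [0.033,-0.011,0.133,0,0,1,0],
    [0.033,-0.011,0.133,0,0,1,0],
    [0.033,-0.011,0.133,0,0,1,0]
  ]
}}

```text
time_s: 3.52
tcp_pos: [0.5956, 0.2156, 0.1175]
orientation: [[0.969, -0.248, 0.0], [-0.248, -0.969, -0.0], [0.0, -0.0, -1.0]]
contact_force: [-0.3, -0.2, 0.5]
finger_gap: 0.0852
```

>>> {"method": "play_rows", "body": {
  "targets": [
    [0,0,0.001,0,0,0,0.4],
    [0,0,0.001,0,0,0,0.7],
    [0,0,0.001,0,0,0,0.8],
    [0,0,0.001,0,0,0,0.85],
    [0,0,0.001,0,0,0,1],
    [0,0,0.001,0,0,0,1],
    [0,0,0.001,0,0,0,1],
    [0,0,0.001,0,0,0,1],
    [0,0,0.001,0,0,0,1],
    [0,0,0.001,0,0,0,1],
    [0,0,0.001,0,0,0,1],
    [0,0,0.001,0,0,0,1]
  ],
  "squeeze": 70
}}

```text
time_s: 4.52
tcp_pos: [0.5958, 0.2162, 0.117]
orientation: [[0.969, -0.247, 0.001], [-0.247, -0.969, 0.001], [0.001, -0.001, -1.0]]
contact_force: [-0.1, 1.3, 3.5]
finger_gap: 0.0095
```

>>> {"method": "play_rows", "body": {
  "targets": [
    [0,0,-0.01,0,0,0,1],
    [0,0,-0.03,0,0,0,1],
    [0,0,-0.05,0,0,0,1],
    [0,0,-0.07,0,0,0,1],
    [0,0,-0.08,0,0,0,1],
    [0,0,-0.08,0,0,0,1],
    [0,0,-0.08,0,0,0,1]
  ]
}}

```text
time_s: 5.1
tcp_pos: [0.5955, 0.2157, 0.1966]
orientation: [[0.969, -0.248, 0.001], [-0.248, -0.969, 0.0], [0.0, -0.0, -1.0]]
contact_force: [1.2, -0.4, -2.7]
finger_gap: 0.0091
```

Run:
```python
from h import *
np.set_printoptions(precision=4,suppress=True)
s=status.sense(); print(s["time_s"],s["tcp_pos"],s["contact_force"],s["ft_torque"],s["finger_gap"])
c=optics.read_camera("wrist"); w=cv2.resize(c["pixels"][:430,100:540],None,fx=1,fy=1)
d=optics.read_camera("scene"); e=cv2.resize(d["pixels"][150:300,370:530],None,fx=2.2,fy=2.2,interpolation=2)
H=430; e=cv2.copyMakeBorder(e,0,H-e.shape[0],0,0,0)
cv2.imwrite("pics/w3.png",np.hstack([w,e]))
import pickle; pickle.dump(c,open("w3.pkl","wb"))
```

```text
5.1 [0.5955 0.2157 0.1966] [ 1.1552 -0.3871 -2.6587] [ 0.0351  0.1405 -0.0046] 0.00910194364369403
```

View pics/w3.png

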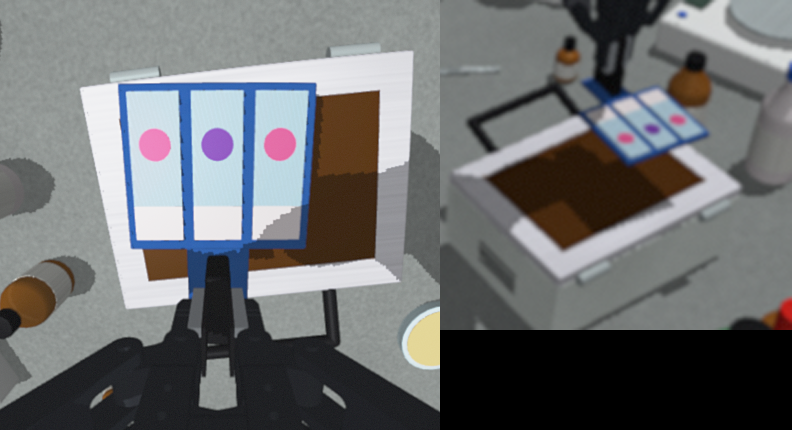

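The tray is held and lifted clear of the lid; its plate corners are (219,85), (416,83), (406,248) and (231,248) in wrist pixels. I'll fit a pose to check it's level.

```bash
cat >> h.py <<'E'
def traypose(c,uv):
    "uv: far-left, far-right, near-right, near-left of plate top -> pose vs tool (fin frame)"
    O=np.array([[.1045,.048,-.021],[.1045,-.048,-.021],[.0205,-.048,-.021],[.0205,.048,-.021]])
    ok,r,t=cv2.solvePnP(O,np.float64(uv),K(c),np.float64(c["D"]),flags=cv2.SOLVEPNP_ITERATIVE)
    C=np.array(c["attitude"]);R=C@cv2.Rodrigues(r)[0];p=C@t.ravel()+c["xyz"]
    return p,Ro.from_matrix(R).as_euler("zyx",degrees=True),proj(c,O@R.T+p)
E
python3 - <<'E'
from h import *
import pickle; c=pickle.load(open("w3.pkl","rb")); np.set_printoptions(precision=4,suppress=True)
uv=np.float64([(219,85),(416,83),(406,248),(231,248)])
p,e,q=traypose(c,uv); print("fin",p,"yaw,pitch,roll",e,(q-uv).tolist())
# level hypothesis
s=status.sense();y=np.radians(-14.4);R=np.c_[[np.cos(y),np.sin(y),0],[-np.sin(y),np.cos(y),0],[0,0,1]]
O=np.array([[.1045,.048,-.021],[.1045,-.048,-.021],[.0205,-.048,-.021],[.0205,.048,-.021]])
print((proj(c,O@R.T+[.5945,.216,.212])-uv).round(1).tolist())
E
```

```text
fin [0.5941 0.2145 0.2101] yaw,pitch,roll [-13.8514   2.1017  -0.5271] [[0.2564113058157318, -0.3067844979875929], [-0.16577782992618495, -0.34658645071385763], [-0.47007373600024493, 0.29936072356147747], [0.37562897883833557, 0.42828111914806755]]
[[-5.9, -5.1], [0.4, -2.6], [-2.9, 0.8], [-4.7, 0.3]]
```

```bash
cat >> h.py <<'E'
def refine(c,uv,n=4):
    "fit lines to blue plate border: colour mask contour, polygon sides near the given corners"
    b,g,r=[c["pixels"][...,i].astype(int) for i in range(3)]
    m=((b-r>20)&(b>50)).astype(np.uint8)*255
    k=np.zeros_like(m); cv2.fillConvexPoly(k,np.int32(uv),255); k=cv2.dilate(k,np.ones((9,9)))
    gr=cv2.cvtColor(c["pixels"],cv2.COLOR_BGR2GRAY); L=[]
    sat=(b-r).astype(np.float32); sat=cv2.GaussianBlur(sat,(0,0),.8)
    uv=np.float64(uv); cen=uv.mean(0)
    for i in range(4):
        a,d=uv[i],uv[(i+1)%4]; t=(d-a)/np.linalg.norm(d-a); nn=np.array([-t[1],t[0]]); nn*=np.sign(nn@((a+d)/2-cen))
        pts=[]
        for f in np.linspace(.1,.9,60):
            s=np.arange(-4,5,.25); P=a+f*(d-a)+s[:,None]*nn
            v=cv2.remap(sat,P[:,0].astype(np.float32)[None],P[:,1].astype(np.float32)[None],1)[0]
            j=np.argmin(np.gradient(v)); pts.append(P[j])
        vx,vy,x0,y0=cv2.fitLine(np.float32(pts),cv2.DIST_HUBER,0,.01,.01).ravel(); L.append(np.cross([x0,y0,1],[x0+vx,y0+vy,1]))
    out=[]
    for i in range(4):
        q=np.cross(L[i-1],L[i]); out.append(q[:2]/q[2])
    return np.array(out)
E
python3 - <<'E'
from h import *
import pickle; np.set_printoptions(precision=4,suppress=True)
for f,uv in(("w2",np.array([(311,79),(453,83),(447,208),(314,204)])*.8-.1),("w3",[(219,85),(416,83),(406,248),(231,248)])):
    c=pickle.load(open(f+".pkl","rb"));r=refine(c,uv);print(f,(r-uv).round(1).tolist());p,e,q=traypose(c,r);print(p,e,abs(q-r).max())
E
```

```text
w2 [[-1.3, -1.2], [0.4, -1.2], [-0.5, 0.4], [-1.0, 1.0]]
[0.5943 0.2166 0.1314] [-14.6579   0.3539   0.5556] 0.10105586512980835
w3 [[-1.8, -2.1], [0.9, -0.6], [-0.5, 0.3], [-0.4, 1.3]]
[0.5935 0.214  0.2105] [-13.9809   0.5764   0.5832] 0.15778077211649588
```

Run:
```python
from h import *
rel([.433,-.196,.235],down(-6))
```

```text
rel [-0.0549, 0.4386, -0.0392] [0.08, 0.12, -8.34] rows>= 10.6 1.2
```

>>> {"method": "play_rows", "body": {
  "targets": [
    [-0.005,0.01,-0.02,0,0,0,1],
    [-0.01,0.04,-0.03,0,0,-1,1],
    [-0.012,0.075,-0.04,0,0,-2,1],
    [-0.016,0.11,-0.04,0,0,-3,1],
    [-0.02,0.145,-0.04,0,0,-4,1],
    [-0.024,0.18,-0.04,0,0,-5,1],
    [-0.028,0.215,-0.04,0,0,-6,1],
    [-0.032,0.25,-0.04,0,0,-7,1],
    [-0.036,0.285,-0.04,0,0,-8,1],
    [-0.04,0.32,-0.04,0,0,-8.3,1],
    [-0.045,0.355,-0.04,0,0,-8.3,1],
    [-0.05,0.39,-0.04,0,0,-8.3,1],
    [-0.055,0.42,-0.04,0,0,-8.3,1],
    [-0.055,0.439,-0.039,0,0,-8.3,1],
    [-0.055,0.439,-0.039,0,0,-8.3,1],
    [-0.055,0.439,-0.039,0,0,-8.3,1],
    [-0.055,0.439,-0.039,0,0,-8.3,1]
  ]
}}

```text
time_s: 6.62
tcp_pos: [0.4325, -0.195, 0.2338]
orientation: [[0.995, -0.104, -0.004], [-0.104, -0.995, 0.001], [-0.004, -0.001, -1.0]]
contact_force: [0.0, 1.1, -1.7]
finger_gap: 0.0087
```

Run:
```python
from h import *
np.set_printoptions(precision=4,suppress=True)
s=status.sense(); print(s["time_s"],s["tcp_pos"],s["contact_force"],s["joint_positions"])
c=optics.read_camera("wrist")
import pickle; pickle.dump(c,open("w4.pkl","wb"))
uv=np.array([(219,85),(416,83),(406,248),(231,248)],float)
for _ in range(2): uv=refine(c,uv)
p,e,q=traypose(c,uv);print(uv,p,e,abs(q-uv).max())
cv2.imwrite("pics/w4.png",cv2.resize(c["pixels"][:300,170:470],None,fx=2,fy=2,interpolation=2))
```

```text
6.6167 [ 0.4325 -0.195   0.2338] [ 0.0292  1.0729 -1.7165] [ 37.4712   9.2552 -17.5921  94.5488   2.8816  76.866  -76.5408]
[[216.4855  82.8322]
 [416.4384  81.8116]
 [404.8094 249.0533]
 [230.1238 248.2829]] [ 0.4308 -0.1957  0.2475] [-5.6513  0.7872 -0.9899] 0.3071786756105439
```

View pics/w4.png

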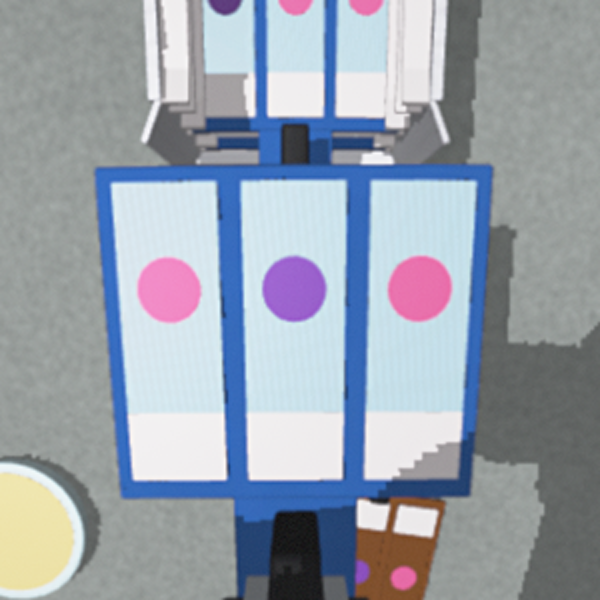

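The tray is in front of and above the rack. The rack's flare tips are at (242,71) and (393,71), and the mouth corners at (248,50) and (388,51).

Run:
```python
from h import *
import pickle; c=pickle.load(open("w4.pkl","rb")); np.set_printoptions(precision=4,suppress=True)
A=lambda P:np.array(P)/2+[169.75,-.25]
t=atz(c,A([(145,140),(447,142),(158,101),(434,104),(147,0),(442,0)]),.124);print(t)
print("tips mid",t[:2].mean(0),np.linalg.norm(t[0]-t[1]),"mouth mid",t[2:4].mean(0),np.linalg.norm(t[2]-t[3]))
for a,b in((0,1),(2,3),(4,5)):
    d=t[a]-t[b];print("yaw",np.degrees(np.arctan2(d[1],d[0]))-90)
f=atz(c,A([(295,124)]),.1);print("mid fin far top",f)
y=np.radians(-5.7);x=np.array([np.cos(y),np.sin(y),0]);m=t[:2].mean(0)+.014*x;print("mouth via tips",m,"home",m-.02*x, "home via midfin",f-.018*x)
uv=[(219,84.8),(415.3,83.3),(405,247.5),(231,247.5)]; print(traypose(c,uv)[:2])
```

```text
[[ 0.5632 -0.1529  0.124 ]
 [ 0.5509 -0.2661  0.124 ]
 [ 0.5759 -0.1598  0.124 ]
 [ 0.5644 -0.2619  0.124 ]
 [ 0.6095 -0.1609  0.124 ]
 [ 0.5986 -0.2666  0.124 ]]
tips mid [ 0.557  -0.2095  0.124 ] 0.11391250297861202 mouth mid [ 0.5702 -0.2108  0.124 ] 0.10269151570352628
yaw -6.227180037845173
yaw -6.448648308846998
yaw -5.89322753368873
mid fin far top [[ 0.5672 -0.2101  0.1   ]]
mouth via tips [ 0.571  -0.2109  0.124 ] home [ 0.5511 -0.2089  0.124 ] home via midfin [[ 0.5493 -0.2083  0.1   ]]
(array([ 0.431 , -0.1963,  0.2463]), array([-5.5589,  1.9587, -0.5566]))
```

Run:
```python
from h import *
rel([.4333,-.1955,.121],down(-6.4))
```

```text
rel [0.0008, 0.001, 0.1131] [-0.02, 0.2, 0.52] rows>= 2.7 0.1
```

>>> {"method": "play_rows", "body": {
  "targets": [
    [0,0,0.02,0,0,0.4,1],
    [0.001,0.001,0.05,0,0.2,0.4,1],
    [0.001,0.001,0.075,0,0.2,0.4,1],
    [0.001,0.001,0.095,0,0.2,0.4,1],
    [0.001,0.001,0.107,0,0.2,0.4,1],
    [0.001,0.001,0.113,0,0.2,0.4,1],
    [0.001,0.001,0.113,0,0.2,0.4,1],
    [0.001,0.001,0.113,0,0.2,0.4,1]
  ]
}}

```text
time_s: 7.33
tcp_pos: [0.4341, -0.1948, 0.1214]
orientation: [[0.994, -0.108, 0.001], [-0.108, -0.994, 0.001], [0.001, -0.001, -1.0]]
contact_force: [0.8, -0.5, -1.6]
finger_gap: 0.0088
```

Run:
```python
from h import *
np.set_printoptions(precision=4,suppress=True)
s=status.sense(); print(s["time_s"],s["tcp_pos"],s["contact_force"],s["ft_torque"])
c=optics.read_camera("wrist")
import pickle; pickle.dump(c,open("w5.pkl","wb"))
uv=np.array([(219,84.8),(415.3,83.3),(405,247.5),(231,247.5)],float)
uv=refine(c,uv)
p,e,q=traypose(c,uv);print(uv.round(1).tolist(),p,e,abs(q-uv).max())
d=optics.read_camera("scene")
a=cv2.resize(c["pixels"][:150,190:450],None,fx=2.5,fy=2.5,interpolation=2)
b=cv2.resize(d["pixels"][265:385,220:350],None,fx=2.7,fy=2.7,interpolation=2)[:220]
rel([.500,-.2033,.121],down(-6.4))
pickle.dump(d,open("s5.pkl","wb"))
cv2.imwrite("pics/w5.png",a)
```

```text
7.3333 [ 0.4341 -0.1948  0.1214] [ 0.8188 -0.5096 -1.5946] [-0.0258  0.062   0.0023]
[[216.5, 83.0], [416.6, 81.2], [404.7, 248.8], [230.1, 248.3]] [ 0.4324 -0.1954  0.1352] [-5.7896  0.4787 -1.2604] 0.1649136186608473
rel [0.0658, 0.0006, 0.0014] [0.02, -0.15, 0.17] rows>= 1.6 0.0
```

View pics/w5.png

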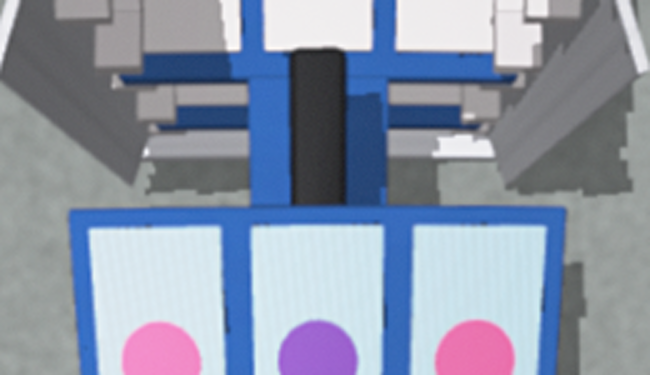

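The picture shows the tray centred in front of the flares, at wrist rows 83–150, with mid trays below. I'll start the slide.

>>> {"method": "play_rows", "body": {
  "targets": [
    [0.006,0.0006,0.0005,0,0,0,1],
    [0.012,0.0006,0.001,0,0,0,1],
    [0.018,0.0006,0.001,0,0,0,1],
    [0.024,0.0006,0.001,0,0,0,1],
    [0.028,0.0006,0.001,0,0,0,1],
    [0.032,0.0006,0.001,0,0,0,1],
    [0.036,0.0006,0.001,0,0,0,1],
    [0.04,0.0006,0.001,0,0,0,1],
    [0.043,0.0006,0.001,0,0,0,1],
    [0.043,0.0006,0.001,0,0,0,1]
  ]
}}

```text
time_s: 8.27
tcp_pos: [0.4781, -0.2008, 0.1214]
orientation: [[0.994, -0.108, 0.003], [-0.108, -0.994, -0.0], [0.003, 0.0, -1.0]]
contact_force: [-0.4, -0.6, -1.8]
finger_gap: 0.0095
```

>>> {"method": "play_rows", "body": {
  "targets": [
    [0.004,0,0.001,0,0,0,1],
    [0.008,0,0.002,0,0,0,1],
    [0.008,0,0.002,0,0,0,1]
  ]
}}

```text
time_s: 8.52
tcp_pos: [0.4869, -0.2016, 0.1192]
orientation: [[0.994, -0.108, 0.004], [-0.108, -0.994, -0.0], [0.004, -0.0, -1.0]]
contact_force: [0.1, 0.2, -1.6]
finger_gap: 0.0091
```

>>> {"method": "play_rows", "body": {
  "targets": [
    [0.005,0,0.0005,0,0.2,0,1],
    [0.01,0,0.001,0,0.2,0,1],
    [0.01,0,0.001,0,0.2,0,1]
  ]
}}

```text
time_s: 8.77
tcp_pos: [0.4981, -0.2026, 0.1183]
orientation: [[0.994, -0.108, 0.009], [-0.108, -0.994, -0.001], [0.009, -0.0, -1.0]]
contact_force: [0.1, -0.5, -1.1]
finger_gap: 0.0093
```

>>> {"method": "play_rows", "body": {
  "targets": [
    [0.005,0,0,0,-0.2,0,1],
    [0.01,0,0.0005,0,-0.4,0,1],
    [0.015,0,0.001,0,-0.4,0,1],
    [0.02,0,0.001,0,-0.4,0,1],
    [0.02,0,0.001,0,-0.4,0,1]
  ]
}}

```text
time_s: 9.18
tcp_pos: [0.5194, -0.2047, 0.1174]
orientation: [[0.994, -0.107, 0.003], [-0.107, -0.994, 0.0], [0.003, -0.001, -1.0]]
contact_force: [-0.1, -0.0, -1.0]
finger_gap: 0.0093
```

>>> {"method": "play_rows", "body": {
  "targets": [
    [0.006,0,0,0,0,0,1],
    [0.012,0,0,0,0,0,1],
    [0.018,0,0,0,0,0,1],
    [0.022,0,0,0,0,0,1],
    [0.022,0,0.0005,0,0,0,1],
    [0.022,0,0.001,0,0,0,1]
  ]
}}

```text
time_s: 9.68
tcp_pos: [0.5415, -0.2069, 0.1163]
orientation: [[0.994, -0.107, 0.003], [-0.107, -0.994, 0.0], [0.003, -0.001, -1.0]]
contact_force: [-0.2, -0.2, -1.1]
finger_gap: 0.0092
```

>>> {"method": "play_rows", "body": {
  "targets": [
    [0.003,0,0,0,0,0,1],
    [0.003,0,0.0005,0,0,0,1],
    [0.003,0,0.001,0,0,0,1],
    [0.003,0,0.001,0,0,0,1]
  ]
}}

```text
time_s: 10.02
tcp_pos: [0.5444, -0.2072, 0.1153]
orientation: [[0.994, -0.107, 0.003], [-0.107, -0.994, 0.0], [0.003, -0.001, -1.0]]
contact_force: [0.3, -0.2, -1.3]
finger_gap: 0.009
```

Run:
```python
from h import *
np.set_printoptions(precision=4,suppress=True)
s=status.sense(); print(s["time_s"],s["tcp_pos"],s["contact_force"],s["ft_torque"])
c=optics.read_camera("wrist"); import pickle; pickle.dump(c,open("w6.pkl","wb"))
d=optics.read_camera("scene"); pickle.dump(d,open("s6.pkl","wb"))
a=cv2.resize(c["pixels"][:300,150:490],None,fx=1.2,fy=1.2,interpolation=2)
b=cv2.resize(d["pixels"][270:370,240:345],None,fx=3.6,fy=3.6,interpolation=2)
cv2.imwrite("pics/w6.png",np.hstack([a,b[:,:390]]))
```

```text
10.0167 [ 0.5444 -0.2072  0.1153] [ 0.331  -0.219  -1.3273] [0.0651 0.0356 0.021 ]
```

View pics/w6.png

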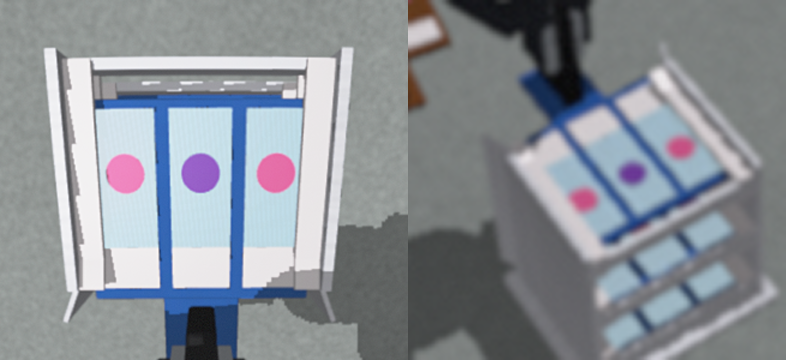

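The picture shows the tray captured under the upper runners on both sides, nearly home, with its leading edge just short of the stop. I'll push on to contact.

>>> {"method": "play_rows", "body": {
  "targets": [
    [0.002,0,0,0,0,0,1],
    [0.004,0,0,0,0,0,1],
    [0.006,0,0,0,0,0,1],
    [0.007,0,0,0,0,0,1],
    [0.007,0,0,0,0,0,1]
  ]
}}

```text
time_s: 10.53
tcp_pos: [0.5518, -0.208, 0.1154]
orientation: [[0.994, -0.107, 0.003], [-0.107, -0.994, 0.0], [0.003, -0.001, -1.0]]
contact_force: [0.6, 0.1, -1.9]
finger_gap: 0.0092
```

>>> {"method": "play_rows", "body": {
  "targets": [
    [0.001,0,0,0,0,0,1],
    [0.002,0,0,0,0,0,1],
    [0.003,0,0,0,0,0,1],
    [0.003,0,0,0,0,0,1]
  ]
}}

```text
time_s: 10.87
tcp_pos: [0.5535, -0.2079, 0.1151]
orientation: [[0.994, -0.107, 0.0], [-0.107, -0.994, 0.001], [0.0, -0.001, -1.0]]
contact_force: [-4.7, 0.7, 0.4]
finger_gap: 0.0091
```

>>> {"method": "play_rows", "body": {
  "targets": [
    [0.002,0,0.0005,0,0,0,1],
    [0.003,0,0.001,0,0,0,1],
    [0.003,0,0.0015,0,0,0,1],
    [0.003,0,0.002,0,0,0,1],
    [0.003,0,0.002,0,0,0,1]
  ]
}}

```text
time_s: 11.28
tcp_pos: [0.5534, -0.2079, 0.1149]
orientation: [[0.994, -0.107, -0.006], [-0.107, -0.994, 0.002], [-0.006, -0.001, -1.0]]
contact_force: [-11.0, 3.0, 11.5]
finger_gap: 0.0088
```

>>> {"method": "play_rows", "body": {
  "targets": [
    [0,0,0,0,0,0,1],
    [0,0,0,0,0,0,1],
    [0,0,0,0,0,0,0.8],
    [0,0,0,0,0,0,0.7],
    [0,0,0,0,0,0,0.7],
    [0,0,0,0,0,0,0.7],
    [0,0,0,0,0,0,0.7]
  ]
}}

```text
time_s: 11.87
tcp_pos: [0.5538, -0.208, 0.1149]
orientation: [[0.994, -0.107, -0.005], [-0.107, -0.994, 0.002], [-0.005, -0.001, -1.0]]
contact_force: [0.2, -0.8, 1.0]
finger_gap: 0.0257
```

>>> {"method": "play_rows", "body": {
  "targets": [
    [0,0,-0.01,0,0,0,0.7],
    [0,0,-0.03,0,0,0,0.7],
    [0,0,-0.06,0,0,0,0.7],
    [0,0,-0.09,0,0,0,0.7],
    [0,0,-0.12,0,0,0,0.7],
    [0,0,-0.12,0,0,0,0.7],
    [0,0,-0.12,0,0,0,0.7]
  ]
}}

```text
time_s: 12.45
tcp_pos: [0.5563, -0.2085, 0.2384]
orientation: [[0.994, -0.107, 0.001], [-0.107, -0.994, -0.001], [0.001, 0.0, -1.0]]
contact_force: [-0.6, -0.1, -0.3]
finger_gap: 0.0254
```

Run:
```python
from h import *
np.set_printoptions(precision=4,suppress=True)
s=status.sense(); print(s["time_s"],s["tcp_pos"],s["contact_force"],s["joint_positions"])
c=optics.read_camera("wrist"); import pickle; pickle.dump(c,open("w7.pkl","wb"))
print("expected fin near/far top px",proj(c,[[.5520-.0179,-.208+.0019,.1415],[.5520+.0179,-.208-.0019,.1415]]))
print("plate near corners",proj(c,np.array([[.5520,-.208,0]])+[[.0204+.0050,-.0021+.0477,.1084],[.0204-.005,-.0021-.0477,.1084]]))
# crop: rack with fin, and lid
crop(c,200,120,220,200,3,"w7.png")
rel([.45,.193,.2],down(81.7))
```

```text
12.45 [ 0.5563 -0.2085  0.2384] [-0.5865 -0.0617 -0.3223] [ 30.5635  23.4064 -17.2759  75.7306   6.857   81.7897 -82.4959]
expected fin near/far top px [[315.5866 260.3251]
 [315.5114 218.7058]]
plate near corners [[262.5889 207.4358]
 [368.6866 207.2868]]
rel [-0.1473, -0.3877, 0.0367] [-0.15, 0.12, -87.86] rows>= 10.0 12.3
```

View pics/w7.png

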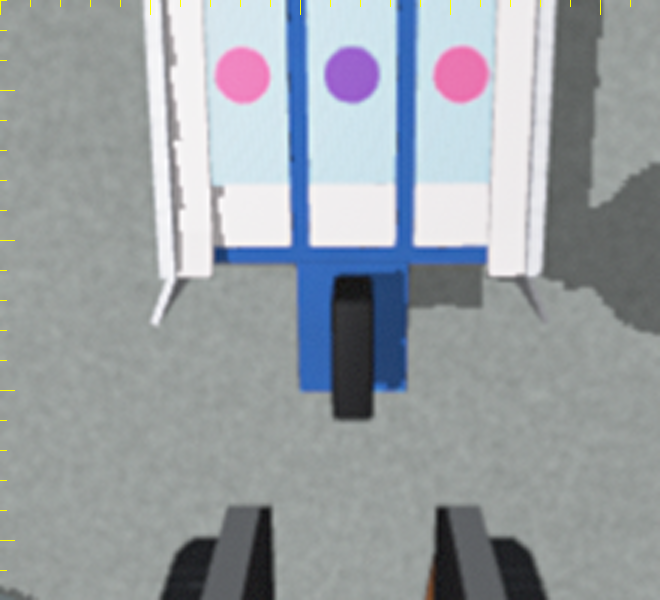

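The fin and the plate's near edge are where they should be for a home tray: edge at row 207, expected 207.4. The rack is undisturbed and the tray is released. Next is the lid bar.

Run:
```python
from h import *
rel([.489,.195,.2],down(81.7))
```

```text
rel [-0.1088, -0.3938, 0.0366] [-0.15, 0.12, -87.86] rows>= 9.8 12.3
```

>>> {"method": "play_rows", "body": {
  "targets": [
    [-0.008,-0.03,0,0,0,-7,0.6],
    [-0.016,-0.06,0,0,0,-14,0.6],
    [-0.024,-0.09,0,0,0,-20,0.6],
    [-0.032,-0.12,0,0,0,-26,0.6],
    [-0.04,-0.15,0,0,0,-32,0.6],
    [-0.048,-0.18,0,0,0,-38,0.6],
    [-0.056,-0.21,0,0,0,-44,0.6],
    [-0.064,-0.24,0,0,0,-50,0.6],
    [-0.072,-0.27,0.01,0,0,-56,0.6],
    [-0.08,-0.3,0.02,0,0,-62,0.6],
    [-0.088,-0.33,0.03,0,0,-69,0.6],
    [-0.096,-0.36,0.036,0,0,-76,0.6],
    [-0.109,-0.394,0.036,0,0,-82,0.6],
    [-0.109,-0.394,0.036,0,0,-87.9,0.6],
    [-0.109,-0.394,0.036,0,0,-87.9,0.6],
    [-0.109,-0.394,0.036,0,0,-87.9,0.6],
    [-0.109,-0.394,0.036,0,0,-87.9,0.6],
    [-0.109,-0.394,0.036,0,0,-87.9,0.6]
  ]
}}

```text
time_s: 14.0
tcp_pos: [0.4892, 0.1933, 0.2001]
orientation: [[0.148, 0.989, -0.004], [0.989, -0.148, -0.0], [-0.001, -0.003, -1.0]]
contact_force: [0.3, 0.8, 0.5]
finger_gap: 0.0344
```

Run:
```python
from h import *
np.set_printoptions(precision=4,suppress=True)
s=status.sense(); print(s["time_s"],s["tcp_pos"],s["joint_positions"],s["finger_gap"])
c=optics.read_camera("wrist"); import pickle; pickle.dump(c,open("w8.pkl","wb"))
# bar: darkest thin line; sample across at points along predicted bar
y=np.radians(-8.3);x=np.array([np.cos(y),np.sin(y),0]);yy=np.array([-x[1],x[0],0]);b=np.array([.489,.195,.114])
g=cv2.GaussianBlur(cv2.cvtColor(c["pixels"],6),(0,0),1)
for t in(-.05,-.04,-.03,-.02,.02,.03,.04,.05):
    P=[b+t*yy+k*x for k in np.arange(-.02,.0201,.001)]; uv=proj(c,P)
    v=cv2.remap(g,uv[:,0].astype(np.float32)[None],uv[:,1].astype(np.float32)[None],1)[0]
    print(t,uv[20].round(),v[::2].tolist())
rel([.489,.195,.097],down(81.7))
```

```text
14.0 [0.4892 0.1933 0.2001] [  8.8704  20.4449 -42.6909  89.8553  14.0744  75.447  -44.127 ] 0.034398126289474855
-0.05 [318. 293.] [94, 96, 97, 99, 98, 98, 99, 82, 36, 29, 30, 28, 26, 27, 32, 30, 27, 26, 25, 25, 26]
-0.04 [318. 282.] [98, 98, 98, 101, 100, 99, 99, 81, 39, 35, 36, 36, 34, 57, 96, 97, 96, 97, 100, 99, 98]
-0.03 [317. 270.] [152, 132, 104, 100, 98, 99, 133, 123, 43, 35, 37, 36, 35, 84, 151, 156, 155, 142, 103, 96, 99]
-0.02 [317. 259.] [155, 152, 149, 151, 152, 155, 157, 125, 44, 35, 37, 36, 34, 86, 150, 153, 152, 149, 153, 153, 152]
0.02 [317. 210.] [155, 156, 152, 155, 158, 157, 156, 114, 38, 36, 41, 37, 34, 84, 152, 155, 155, 154, 155, 154, 154]
0.03 [317. 198.] [156, 154, 154, 157, 157, 156, 155, 117, 38, 36, 41, 38, 34, 86, 154, 158, 156, 155, 155, 156, 155]
0.04 [317. 184.] [154, 153, 154, 158, 159, 157, 155, 113, 35, 37, 42, 38, 33, 59, 98, 101, 99, 98, 100, 100, 99]
0.05 [317. 171.] [151, 156, 155, 154, 157, 155, 154, 116, 34, 37, 44, 39, 35, 91, 153, 158, 154, 153, 156, 155, 154]
rel [0.0015, -0.0001, 0.1033] [-0.19, 0.04, -0.18] rows>= 2.5 0.0
```

The bar's dark span is centred within about 0.5 mm at every point sampled, its width agrees with 12 mm, and the yaw is right. I'll go down to it.

>>> {"method": "play_rows", "body": {
  "targets": [
    [0.001,0,0.03,0,0,0,0.6],
    [0.001,0,0.055,0,0,0,0.6],
    [0.001,0,0.075,0,0,0,0.6],
    [0.001,0,0.09,0,0,0,0.6],
    [0.001,0,0.1,0,0,0,0.6],
    [0.001,0,0.103,0,0,0,0.6],
    [0.001,0,0.103,0,0,0,0.6]
  ],
  "squeeze": 40
}}

```text
time_s: 14.63
tcp_pos: [0.4889, 0.1939, 0.0968]
orientation: [[0.149, 0.989, -0.004], [0.989, -0.149, -0.001], [-0.001, -0.004, -1.0]]
contact_force: [0.2, 0.5, -0.5]
finger_gap: 0.0343
```

>>> {"method": "play_rows", "body": {
  "targets": [
    [0,0,0,0,0,0,0.75],
    [0,0,0,0,0,0,0.9],
    [0,0,0,0,0,0,1],
    [0,0,0,0,0,0,1],
    [0,0,0,0,0,0,1],
    [0,0,0,0,0,0,1],
    [0,0,0,0,0,0,1]
  ],
  "squeeze": 40
}}

```text
time_s: 15.22
tcp_pos: [0.4899, 0.1945, 0.0986]
orientation: [[0.149, 0.989, -0.002], [0.989, -0.149, 0.0], [-0.0, -0.002, -1.0]]
contact_force: [-1.7, 0.1, 5.6]
finger_gap: 0.0001
```

>>> {"method": "play_rows", "body": {
  "targets": [
    [0,0,-0.003,0,0,0,1],
    [0,0,-0.006,0,0,0,1],
    [0,0.001,-0.01,0,0,0,1],
    [0,0.001,-0.015,0,0,0,1],
    [0,0.002,-0.02,0,0,0,1],
    [0,0.002,-0.02,0,0,0,1]
  ]
}}

```text
time_s: 15.72
tcp_pos: [0.493, 0.1946, 0.1199]
orientation: [[0.149, 0.989, 0.001], [0.989, -0.149, 0.001], [0.001, 0.001, -1.0]]
contact_force: [0.4, 1.1, 0.3]
finger_gap: -0.0001
```

```bash
cat > barchk.py <<'E'
from h import *
np.set_printoptions(precision=4,suppress=True)
def prof(c,th,H=np.array([.7115,.1615,.092]),yaw=-8.3):
    "dark-bar score along scene-camera for lid angle th"
    y=np.radians(yaw);x=np.array([np.cos(y),np.sin(y),0]);yy=np.array([-x[1],x[0],0]);t=np.radians(th)
    g=cv2.GaussianBlur(cv2.cvtColor(c["pixels"],6),(0,0),.7)
    B=H+(-.225*np.cos(t)+.022*np.sin(t))*x+np.array([0,0,.225*np.sin(t)+.022*np.cos(t)])
    uv=proj(c,[B+k*yy for k in list(np.linspace(-.056,-.024,17))+list(np.linspace(.024,.056,17))])
    v=cv2.remap(g,uv[:,0].astype(np.float32)[None],uv[:,1].astype(np.float32)[None],1)[0]
    return v[:17].mean(),v[17:].mean()
def scan(c,A):
    for a in A: print(a,np.round(prof(c,a),0))
E
python3 - <<'E'
from barchk import *
s=status.sense(); print(s["time_s"],s["tcp_pos"],s["contact_force"],s["ft_torque"],s["finger_gap"])
for n in("wrist","scene","top"):
    c=optics.read_camera(n); print(n); scan(c,np.arange(-3,11,1.))
E
```

```text
15.7167 [0.493  0.1946 0.1199] [0.3795 1.1209 0.3286] [ 0.0312 -0.0065 -0.0198] -5.2856562386873436e-05
wrist
-3.0 [88. 39.]
-2.0 [82. 39.]
-1.0 [77. 39.]
0.0 [72. 40.]
1.0 [66. 39.]
2.0 [59. 38.]
3.0 [51. 37.]
4.0 [48. 35.]
5.0 [51. 34.]
6.0 [55. 33.]
7.0 [60. 30.]
8.0 [65. 43.]
9.0 [ 58. 121.]
10.0 [ 38. 138.]
scene
-3.0 [ 71. 100.]
-2.0 [51. 69.]
-1.0 [29. 39.]
0.0 [21. 29.]
1.0 [36. 41.]
2.0 [66. 64.]
3.0 [96. 86.]
4.0 [115.  99.]
5.0 [122. 104.]
6.0 [123. 107.]
7.0 [122. 112.]
8.0 [122. 116.]
9.0 [122. 118.]
10.0 [122. 115.]
top
-3.0 [143. 124.]
-2.0 [143. 123.]
-1.0 [143. 123.]
0.0 [143. 123.]
1.0 [142. 124.]
2.0 [142. 124.]
3.0 [142. 125.]
4.0 [142. 125.]
5.0 [141. 127.]
6.0 [141. 128.]
7.0 [141. 129.]
8.0 [140. 130.]
9.0 [140. 131.]
10.0 [139. 132.]
```

>>> {"method": "play_rows", "body": {
  "targets": [
    [0,-0.003,-0.02,0,0,0,1],
    [0,-0.0035,-0.04,0,0,0,0.6],
    [0,-0.0035,-0.04,0,0,0,0.6],
    [0,-0.0035,-0.04,0,0,0,0.6],
    [0,-0.0035,-0.04,0,0,0,0.6],
    [0,-0.0035,-0.04,0,0,0,0.6]
  ]
}}

```text
time_s: 16.37
tcp_pos: [0.4878, 0.194, 0.1574]
orientation: [[0.149, 0.989, -0.004], [0.989, -0.149, -0.001], [-0.002, -0.004, -1.0]]
contact_force: [0.6, 0.2, 0.1]
finger_gap: 0.0345
```

Run:
```python
from h import *
np.set_printoptions(precision=4,suppress=True)
s=status.sense(); print(s["time_s"],s["tcp_pos"],s["finger_gap"])
c=optics.read_camera("wrist"); cv2.imwrite("pics/w9.png",c["pixels"])
y=np.radians(-8.3);x=np.array([np.cos(y),np.sin(y),0]);yy=np.array([-x[1],x[0],0]);b=np.array([.489,.195,.114])
print("bar,tcp px",proj(c,[b,b-.06*yy,b+.06*yy,s["tcp_pos"],np.array(s["tcp_pos"])+[0,0,.019]]))
g=cv2.cvtColor(c["pixels"],6)
sm=cv2.resize(g,None,fx=80/640,fy=40/480,interpolation=3)
for r in sm: print("".join("@%#*+=-:. "[min(9,int(v)//22)] for v in r))
rel([.489,.195,.086],down(81.7))
```

```text
16.3667 [0.4878 0.194  0.1574] 0.0344679391275331
bar,tcp px [[319.5099 254.3976]
 [319.5858 332.3066]
 [319.4052 162.1926]
 [317.7966 283.8133]
 [317.7058 300.4278]]
-------------------+**+++-------------------------------------------------------
--------------------=++++-------------------------------------------------------
---------------------=++=-------------------------------------------------------
--------------------------------------------------------------------------------
-------------------------------------------------:...::::::::::::::-------------
------------------------------------------------=:                              
-----------------------------------------------+=.                              
--------------::------------------------------=++.                              
--------------:=------------------------------++=.    :-------------:::::::.... 
-------------:--------------------------------**+     =*******################# 
-------------:=-------------------------------#*=     +******#################+ 
------------:-----------------------------
[... 1671 characters left out ...]
-=*%%%%%%#%#####%%%%%+.-+++++++++=%%%%%%#######%%%%%#+------------##
=---++-----=*%%%%%%%+*%###*#%%%%%#+-**++++**++%%%%%%*%####+#%%%%%%#+---------+*#
++---*=--=#%%%%%%%%%%%%%%#:*%%%%%%%%%%%%%%%%%%%%%%%%=+%%%%%#%%%%%%%%#+-------+++
+*+--=*=#%%%%%%%%%%%%%%%*--#%%%%%%%%%%%%%%%%%%%%%%%%+-=#%%%%%%%%%%%%%%#+--------
***--=%%%%%%%%%%%%%%%%%=--+%%%%%%%%%%%%%%%%%%%%%%%%%#=--*%%%%%%%%%%%%%%%#+------
***+#%%%%%%###%%%%%%%#--=#%%%%%%%%%%%%%%%%%%%%%%%%%%%%*--+%%%%%%%%###%%%%%%+----
**#%%%%%%%#+*####%%%*-=#%%%%%%%%%%%%%%%%%%%%%%%%%%%%%%%%=:-#%%%###*+*%%%%%%%%*=+
#%%%%%%%%%%*+*###%%==*%%%%%%%%%%%%%%%%%%%%%%%%%%%%%%%%%%%#+=*%%###*+#%%%%%%%%%%*
rel [0.0011, 0.0013, 0.0714] [-0.21, 0.08, -0.26] rows>= 1.7 0.0
```

>>> {"method": "play_rows", "body": {
  "targets": [
    [0.001,0.001,0.02,0,0,0,0.6],
    [0.001,0.001,0.04,0,0,0,0.6],
    [0.001,0.001,0.06,0,0,0,0.6],
    [0.001,0.001,0.068,0,0,0,0.6],
    [0.001,0.001,0.072,0,0,0,0.6],
    [0.001,0.001,0.072,0,0,0,0.6]
  ]
}}

```text
time_s: 16.92
tcp_pos: [0.488, 0.1946, 0.0845]
orientation: [[0.149, 0.989, -0.006], [0.989, -0.149, -0.001], [-0.002, -0.006, -1.0]]
contact_force: [0.4, 0.5, -0.4]
finger_gap: 0.0342
```

>>> {"method": "play_rows", "body": {
  "targets": [
    [0,0,0,0,0,0,0.7],
    [0,0,0,0,0,0,0.75],
    [0,0,0,0,0,0,0.8]
  ]
}}

```text
time_s: 17.17
tcp_pos: [0.4887, 0.195, 0.0855]
orientation: [[0.149, 0.989, -0.004], [0.989, -0.149, -0.001], [-0.001, -0.004, -1.0]]
contact_force: [-0.4, 0.3, -0.1]
finger_gap: 0.017
```

>>> {"method": "play_rows", "body": {
  "targets": [
    [0,0,0,0,0,0,0.85],
    [0,0,0,0,0,0,0.87],
    [0,0,0,0,0,0,0.87]
  ]
}}

```text
time_s: 17.42
tcp_pos: [0.4896, 0.1951, 0.0863]
orientation: [[0.149, 0.989, -0.002], [0.989, -0.149, -0.0], [-0.001, -0.002, -1.0]]
contact_force: [-0.7, -0.4, 2.0]
finger_gap: 0.0118
```

>>> {"method": "play_rows", "body": {
  "targets": [
    [0,0,0,0,0,0,0.9],
    [0,0,0,0,0,0,0.92],
    [0,0,0,0,0,0,0.92]
  ],
  "squeeze": 40
}}

```text
time_s: 17.67
tcp_pos: [0.4896, 0.1951, 0.0865]
orientation: [[0.149, 0.989, -0.002], [0.989, -0.149, -0.0], [-0.001, -0.002, -1.0]]
contact_force: [0.5, -0.5, 1.3]
finger_gap: 0.0106
```

>>> {"method": "play_rows", "body": {
  "targets": [
    [0,0,0,0,0,0,1],
    [0,0,0,0,0,0,1],
    [0,0,0,0,0,0,1]
  ]
}}

```text
time_s: 17.92
tcp_pos: [0.4896, 0.1951, 0.0864]
orientation: [[0.149, 0.989, -0.002], [0.989, -0.149, -0.0], [-0.001, -0.002, -1.0]]
contact_force: [0.1, -0.0, 0.4]
finger_gap: 0.0099
```

>>> {"method": "play_rows", "body": {
  "targets": [
    [0,0.0005,-0.004,0,0,0,1],
    [0,0.001,-0.0078,0,0,0,1],
    [0,0.0015,-0.0117,0,0,0,1],
    [0,0.002,-0.0156,0,0,0,1],
    [0,0.002,-0.0156,0,0,0,1]
  ],
  "squeeze": 50
}}

```text
time_s: 18.33
tcp_pos: [0.4915, 0.1948, 0.1024]
orientation: [[0.149, 0.989, -0.002], [0.989, -0.149, -0.0], [-0.001, -0.002, -1.0]]
contact_force: [1.7, 1.2, -5.3]
finger_gap: 0.0096
```

Run:
```python
from barchk import *
s=status.sense(); print(s["time_s"],s["tcp_pos"],s["contact_force"],s["ft_torque"],s["finger_gap"])
c=optics.read_camera("scene"); scan(c,np.arange(-2,8,1.))
for t in range(0,64,4):
    a=np.radians(t);print(t,round(-.225*np.cos(a)+.022*np.sin(a)+.225,4),round(.225*np.sin(a)+.022*np.cos(a)-.022,4))
```

```text
18.3333 [0.4915 0.1948 0.1024] [ 1.6844  1.151  -5.2718] [0.3127 0.0057 0.0862] 0.009633326714379083
-2.0 [ 85. 120.]
-1.0 [ 84. 116.]
0.0 [ 80. 108.]
1.0 [68. 90.]
2.0 [48. 61.]
3.0 [29. 36.]
4.0 [21. 24.]
5.0 [33. 23.]
6.0 [60. 23.]
7.0 [89. 24.]
0 0.0 0.0
4 0.0021 0.0156
8 0.0053 0.0311
12 0.0095 0.0463
16 0.0148 0.0612
20 0.0211 0.0756
24 0.0284 0.0896
28 0.0367 0.1031
32 0.0458 0.1159
36 0.0559 0.1281
40 0.0668 0.1395
44 0.0784 0.1501
48 0.0908 0.1599
52 0.1038 0.1688
56 0.1174 0.1768
60 0.1316 0.1839
```

>>> {"method": "play_rows", "body": {
  "targets": [
    [0,0.0015,-0.0078,0,0,0,1],
    [0,0.0032,-0.0155,0,0,0,1],
    [0,0.0052,-0.0231,0,0,0,1],
    [0,0.0074,-0.0307,0,0,0,1],
    [0,0.0099,-0.0382,0,0,0,1],
    [0,0.0127,-0.0456,0,0,0,1],
    [0,0.0157,-0.0528,0,0,0,1],
    [0,0.019,-0.06,0,0,0,1],
    [0,0.0225,-0.067,0,0,0,1],
    [0,0.0263,-0.074,0,0,0,1],
    [0,0.0303,-0.0808,0,0,0,1],
    [0,0.0346,-0.0875,0,0,0,1],
    [0,0.0346,-0.0875,0,0,0,1]
  ]
}}

```text
time_s: 19.47
tcp_pos: [0.5252, 0.19, 0.1913]
orientation: [[0.149, 0.989, -0.004], [0.989, -0.149, -0.0], [-0.001, -0.004, -1.0]]
contact_force: [-6.2, -0.5, -0.8]
finger_gap: 0.0096
```

Run:
```python
from barchk import *
s=status.sense(); print(s["time_s"],s["tcp_pos"],s["contact_force"],s["ft_torque"],s["finger_gap"],s["joint_positions"])
c=optics.read_camera("scene"); scan(c,np.arange(22,34,1.))
```

```text
19.4667 [0.5252 0.19   0.1913] [-6.1767 -0.5394 -0.8074] [0.0972 1.5182 0.0746] 0.009575970702770782 [  7.6998  24.7242 -41.4055  85.5853  16.4471  76.1601 -43.6594]
22.0 [70. 32.]
23.0 [61. 29.]
24.0 [50. 27.]
25.0 [37. 25.]
26.0 [27. 23.]
27.0 [20. 23.]
28.0 [19. 24.]
29.0 [21. 26.]
30.0 [27. 30.]
31.0 [33. 36.]
32.0 [40. 44.]
33.0 [46. 53.]
```

>>> {"method": "play_rows", "body": {
  "targets": [
    [0,0.0045,-0.0065,0,0,0,1],
    [0,0.0091,-0.0128,0,0,0,1],
    [0,0.014,-0.019,0,0,0,1],
    [0,0.0192,-0.025,0,0,0,1],
    [0,0.0246,-0.0308,0,0,0,1],
    [0,0.0301,-0.0364,0,0,0,1],
    [0,0.0358,-0.0418,0,0,0,1],
    [0,0.0417,-0.047,0,0,0,1],
    [0,0.0478,-0.052,0,0,0,1],
    [0,0.0541,-0.0568,0,0,0,1],
    [0,0.0605,-0.0614,0,0,0,1],
    [0,0.0671,-0.0657,0,0,0,1],
    [0,0.0671,-0.0657,0,0,0,1]
  ]
}}

```text
time_s: 20.6
tcp_pos: [0.5922, 0.1804, 0.2601]
orientation: [[0.149, 0.989, -0.003], [0.989, -0.149, 0.001], [0.001, -0.003, -1.0]]
contact_force: [-8.2, -0.1, 6.5]
finger_gap: 0.0096
```

Run:
```python
from barchk import *
s=status.sense(); print(s["time_s"],s["tcp_pos"],s["contact_force"],s["ft_torque"],s["finger_gap"],s["joint_positions"])
c=optics.read_camera("scene"); scan(c,np.arange(45,60,1.))
y=np.radians(-8.3);R=down(81.7);x=R[:,1];b=np.array([.4896,.1951,.0864])
rel(b+.1316*x+[0,0,.1839],R)
```

```text
20.6 [0.5922 0.1804 0.2601] [-8.2147 -0.0525  6.5389] [-0.0227  1.9634  0.1056] 0.009602239902088559 [  5.0353  30.1533 -39.9015  67.701   18.6779  88.476  -39.974 ]
45.0 [83. 37.]
46.0 [74. 34.]
47.0 [64. 30.]
48.0 [52. 28.]
49.0 [40. 27.]
50.0 [29. 26.]
51.0 [20. 24.]
52.0 [15. 23.]
53.0 [15. 23.]
54.0 [17. 25.]
55.0 [23. 31.]
56.0 [32. 42.]
57.0 [43. 55.]
58.0 [56. 68.]
59.0 [70. 76.]
rel [-0.0001, 0.0284, -0.0106] [-0.18, -0.01, -0.27] rows>= 0.7 0.0
```

>>> {"method": "play_rows", "body": {
  "targets": [
    [0,0.003,-0.0022,0,0,0,1],
    [0,0.0066,-0.0043,0,0,0,1],
    [0,0.01,-0.0064,0,0,0,1],
    [0,0.0134,-0.0082,0,0,0,1],
    [0,0.0168,-0.01,0,0,0,1],
    [0,0.02,-0.0116,0,0,0,1],
    [0,0.023,-0.013,0,0,0,1],
    [0,0.026,-0.0145,0,0,0,1],
    [0,0.026,-0.0145,0,0,0,1],
    [0,0.026,-0.0145,0,0,0,1]
  ]
}}

```text
time_s: 21.48
tcp_pos: [0.6177, 0.1767, 0.275]
orientation: [[0.149, 0.989, -0.002], [0.989, -0.149, 0.001], [0.001, -0.002, -1.0]]
contact_force: [-4.2, 1.0, 3.1]
finger_gap: 0.0092
```

Run:
```python
from barchk import *
s=status.sense(); print(s["time_s"],s["tcp_pos"],s["contact_force"],s["ft_torque"],s["finger_gap"],s["joint_positions"])
for n in("scene","top"):
    c=optics.read_camera(n); print(n);cv2.imwrite(f"pics/{n}9.png",c["pixels"])
    scan(c,np.arange(54,67,1.))
```

```text
21.4833 [0.6177 0.1767 0.275 ] [-4.183   1.0239  3.0848] [0.1992 1.1234 0.1025] 0.009176177269049809 [  3.5414  32.919  -39.1051  61.1302  19.9476  92.1383 -38.586 ]
scene
54.0 [95. 42.]
55.0 [81. 39.]
56.0 [63. 36.]
57.0 [44. 32.]
58.0 [27. 27.]
59.0 [17. 23.]
60.0 [16. 23.]
61.0 [24. 27.]
62.0 [42. 37.]
63.0 [69. 54.]
64.0 [96. 73.]
65.0 [114.  93.]
66.0 [122. 108.]
top
54.0 [172.  79.]
55.0 [172.  84.]
56.0 [171.  84.]
57.0 [169.  97.]
58.0 [167.  96.]
59.0 [164.  76.]
60.0 [160.  82.]
61.0 [156.  99.]
62.0 [153. 107.]
63.0 [149. 108.]
64.0 [147. 116.]
65.0 [143. 125.]
66.0 [141. 131.]
```

>>> {"method": "play_rows", "body": {
  "targets": [
    [0,0.001,-0.0005,0,0,0,1],
    [0,0.0018,-0.0009,0,0,0,1],
    [0,0.0018,-0.0009,0,0,0,1],
    [0,0.0018,-0.0009,0,0,0,1],
    [0,0.0018,-0.0009,0,0,0,1],
    [0,0.0018,-0.0009,0,0,0,1],
    [0,0.0018,-0.0009,0,0,0,1],
    [0,0.0018,-0.0009,0,0,0,1],
    [0,0.0018,-0.0009,0,0,0,1],
    [0,0.0018,-0.0009,0,0,0,1],
    [0,0.0018,-0.0009,0,0,0,1],
    [0,0.0018,-0.0009,0,0,0,1]
  ]
}}

```text
time_s: 22.58
tcp_pos: [0.6192, 0.1765, 0.2757]
orientation: [[0.149, 0.989, -0.003], [0.989, -0.149, 0.001], [0.0, -0.003, -1.0]]
contact_force: [-4.3, 0.9, 2.2]
finger_gap: 0.0094
```

Run:
```python
from barchk import *
s=status.sense(); print(s["time_s"],s["tcp_pos"],s["contact_force"],s["finger_gap"],np.abs(s["joint_velocities"]).max())
c=optics.read_camera("scene"); scan(c,np.arange(56,65,.5))
t=optics.read_camera("top")["pixels"]; o=cv2.imread("pics/top0.png")
d=cv2.GaussianBlur(cv2.absdiff(t,o),(0,0),1).max(2)>45
# bottles/box/jar/petri regions + rack region: changed pixels
for n,(u,v,r) in dict(reagent=(174,215,12),ethanol=(166,178,14),jar=(470,182,14),petri=(324,282,17),box=(476,258,30),oil=(182,272,8),brown=(399,293,20),pink=(445,350,25)).items(): print(n,int(d[v-r:v+r,u-r:u+r].sum()))
# tray home: plate top circles/edges in scene: predicted vs blue near edge
P=[[.5520+.0204,-.208-.0021,.1084]]
y=np.radians(-6.);x=np.array([np.cos(y),np.sin(y),0]);yy=np.array([-x[1],x[0],0]);F=np.array([.5520,-.208,.1084])
b,r=c["pixels"][...,0].astype(float),c["pixels"][...,2].astype(float)
k=np.arange(-.01,.0101,.002)
for s_ in(-.023,.023): # near plate edge beside the tab
    uv=proj(c,[F+(.0205+q)*x+s_*yy for q in k]).astype(np.float32); print("blue along x at near edge",s_,cv2.remap((b-r).astype(np.float32),uv[None,:,0].copy(),uv[None,:,1].copy(),1)[0].round().tolist())
```

```text
22.5833 [0.6192 0.1765 0.2757] [-4.294   0.8907  2.1911] 0.009373155446035994 0.14014274055139295
56.0 [72. 37.]
56.5 [62. 35.]
57.0 [52. 33.]
57.5 [42. 31.]
58.0 [33. 29.]
58.5 [26. 26.]
59.0 [20. 25.]
59.5 [16. 23.]
60.0 [15. 22.]
60.5 [16. 22.]
61.0 [20. 24.]
61.5 [26. 27.]
62.0 [35. 32.]
62.5 [46. 39.]
63.0 [60. 47.]
63.5 [74. 58.]
64.0 [88. 68.]
64.5 [100.  79.]
reagent 0
ethanol 0
jar 0
petri 840
box 0
oil 0
brown 356
pink 86
blue along x at near edge -0.023 [4.0, 9.0, 20.0, 35.0, 58.0, 69.0, 61.0, 35.0, 14.0, 1.0, -3.0]
blue along x at near edge 0.023 [1.0, -0.0, 1.0, 8.0, 31.0, 56.0, 55.0, 34.0, 10.0, 0.0, -3.0]
```

Run:
```python
from h import *
from bench import ticket
t=optics.read_camera("scene")["pixels"]; o=cv2.imread("pics/scene0.png")
for n,(u,v,r) in dict(petri=(309,242,22),brown=(228,280,28),pink=(148,248,38)).items():
    T=o[v-r:v+r,u-r:u+r]; m=cv2.matchTemplate(t[v-r-6:v+r+6,u-r-6:u+r+6],T,cv2.TM_CCOEFF_NORMED); print(n,m.max().round(3),np.array(cv2.minMaxLoc(m)[3])-6)
print(ticket.sign_off())
```

```text
petri 1.0 [0 0]
brown 0.791 [0 0]
pink 0.643 [0 0]
the job is handed in; nothing more can be done
None
```

The blue tray is in the rack's top slot, and I handed the job in at about 22.7 s with the arm still holding the warmer lid open at 60°.

**Tray:** I slid it in level until it pressed against the end stop (11 N) and rested on the runners (11.5 N), then released it. The wrist camera afterwards put the plate's near edge at row 207, where 207.4 was expected for a fully home tray, and a last scene-camera check agreed.

**Lid:** The first grasp of the bar slipped off and the fingers shut on nothing; the lid did not move. I gripped the bar about 11 mm deeper and raised the lid along its arc. The last scene-camera fit gave 60.0°, plus or minus about 1°. The arm was still, the finger gap was 9.4 mm and the load about 5 N.

**Checks that disagreed:**
- The rack runners turned out about 3–4 mm lower than my first camera estimate, so I felt for them while sliding in.
- The bar shifted a few millimetres in the pads as the lid went up. I corrected the final angle from the camera.

**Other objects:**
- The reagent and ethanol bottles, jar, slide box and oil bottle showed no change in the top view.
- The petri dish matched its starting picture exactly in the scene view.
- The brown tray and pink rack matched best at their starting positions, but less well (0.79 and 0.64), probably because the arm or its shadow covers them.
- The two lower trays looked in place in the last wrist and scene views, but I did not measure them again.

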